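# Change over the samples on the analyser deck

### The job

First take the finished sample bottle (white cap) out of the coloured dish it stands in and put it in the grey return tray. Then stand each of the three blue-capped bottles in the dish of the same colour as the dot on its cap. Every bottle must stay upright and end standing flat and released; leave the two black-capped bottles where they are.

Things in the scene. Friction and masses are not known exactly. Their poses are not given: they have to be found in the camera images.
- finished_mid (a point): finished sample: ALL-WHITE cap without a dot, grey label band; at the start it stands inside one of the three coloured dishes. upright white plastic screw-cap sample bottle, cylinder 46 mm in diameter up to 58 mm height, then a short shoulder and a 42 mm diameter cap from 67 mm to the top at 84 mm; 0.08 to 0.15 kg; loose. The point is on its axis half-way up, 42 mm above its underside; z is up along the bottle
- blue_red_mid (a point): new sample: BLUE cap with a red dot on top and a red label band; stands on the bench. upright white plastic screw-cap sample bottle, cylinder 46 mm in diameter up to 58 mm height, then a short shoulder and a 42 mm diameter cap from 67 mm to the top at 84 mm; 0.08 to 0.15 kg; loose. The point is on its axis half-way up, 42 mm above its underside; z is up along the bottle
- blue_yellow_mid (a point): new sample: BLUE cap with a yellow dot on top and a yellow label band; stands on the bench. upright white plastic screw-cap sample bottle, cylinder 46 mm in diameter up to 58 mm height, then a short shoulder and a 42 mm diameter cap from 67 mm to the top at 84 mm; 0.08 to 0.15 kg; loose. The point is on its axis half-way up, 42 mm above its underside; z is up along the bottle
- blue_green_mid (a point): new sample: BLUE cap with a green dot on top and a green label band; stands on the bench. upright white plastic screw-cap sample bottle, cylinder 46 mm in diameter up to 58 mm height, then a short shoulder and a 42 mm diameter cap from 67 mm to the top at 84 mm; 0.08 to 0.15 kg; loose. The point is on its axis half-way up, 42 mm above its underside; z is up along the bottle
- black_red_mid (a point): reference sample, not part of the job: BLACK cap with a red dot on top and a red label band; stands on the bench. upright white plastic screw-cap sample bottle, cylinder 46 mm in diameter up to 58 mm height, then a short shoulder and a 42 mm diameter cap from 67 mm to the top at 84 mm; 0.08 to 0.15 kg; loose. The point is on its axis half-way up, 42 mm above its underside; z is up along the bottle
- black_green_mid (a point): reference sample, not part of the job: BLACK cap with a green dot on top and a green label band; stands on the bench. upright white plastic screw-cap sample bottle, cylinder 46 mm in diameter up to 58 mm height, then a short shoulder and a 42 mm diameter cap from 67 mm to the top at 84 mm; 0.08 to 0.15 kg; loose. The point is on its axis half-way up, 42 mm above its underside; z is up along the bottle
- dish_red: red round dish, fixed on a long flat aluminium deck (110 x 330 mm, 10 mm thick) in a row of three dishes 105 mm apart; outside 82 mm, inside 74 mm in diameter, open above, wall 4 mm. Origin: centre of its underside, on the deck (10 mm above the bench); its inner floor is 4 mm and its rim 12 mm above the origin; z up; y along the row of dishes
- dish_yellow: yellow round dish, fixed on a long flat aluminium deck (110 x 330 mm, 10 mm thick) in a row of three dishes 105 mm apart; outside 82 mm, inside 74 mm in diameter, open above, wall 4 mm. Origin: centre of its underside, on the deck (10 mm above the bench); its inner floor is 4 mm and its rim 12 mm above the origin; z up; y along the row of dishes
- dish_green: green round dish, fixed on a long flat aluminium deck (110 x 330 mm, 10 mm thick) in a row of three dishes 105 mm apart; outside 82 mm, inside 74 mm in diameter, open above, wall 4 mm. Origin: centre of its underside, on the deck (10 mm above the bench); its inner floor is 4 mm and its rim 12 mm above the origin; z up; y along the row of dishes
- return_tray: grey square return tray with a low rim, fixed on the bench, empty; 110 x 110 mm outside, wall 4 mm, 20 mm high. Origin: centre of its underside, on the bench; inner floor 4 mm above the origin; x and y parallel to its sides, z up

How it is judged:
By the outcome, as a careful person would: the job done as asked, in the order asked, and still so for the second after the job is handed in, with the robot touching nothing.
It also fails if it takes over 112 s, if anything falls off the work surface, if the arm or the gripper's body presses on something with over 40 N, if the wrist force passes 120 N, or if a joint passes its speed limit or range.

### The arm

A 7-joint arm with a two-finger parallel gripper is mounted at the origin on the work surface. World frame = base frame: x ahead of the robot, y to its left, z up, the work surface at z = 0. Lengths are in m, angles in rad, forces in N, time in s.
With the tool pointing down it reaches from about 0.4 to 0.9 m from the base axis. Payload 5.5 kg.
Tool frame: the origin (TCP) lies on the centre line of the jaws, within the pads' length; the fingertips stand 11 mm ahead of it and the grasp point (between the pads) lies 8 mm behind it; z points along the fingers, y is the line along which they close (so a half turn about z gives the same grasp; the last joint's range is limited). The gripper opens to 92 mm and grips with 3 to 60 N. Pads are 19 mm wide; open, the fingers measure 130 mm over their backs; the gripper's body (75 mm by 190 mm) begins 47 mm behind the grasp point.
Start: joints at [-1.068, 0.501, -0.427, 1.55, 0.221, 1.138, -0.21], TCP at [0.154, 0.631, 0.238] pointing down, gripper open.
Joint ranges: [-2.88, 2.88], [-0.31, 2.03], [-1.54, 1.56], [0.2, 2.42], [-1.41, 4.55], [0.19, 2.02], [-2.57, 2.57]. Speed limits (rad/s): [2.57, 2.57, 3.14, 3.14, 3.14, 3.14, 3.14].

### API

Orientations are given as a unit quaternion [w, x, y, z].
In Python, from cell import env gives the robot as it stands.
- The arm moves only by the shell command python3 -m handwheel 'ROWS' [OPENING]. ROWS is JSON, a list of rows, each an object with "translation": the shift along the tool's x, y, z in mm, a list of three; "twist": the turn about the tool's z in rad. In form: [{"translation": [tx, ty, tz], "twist": twist}, ...]. A call has 1 to 20 rows; each row shifts and turns the commanded pose from where the row before left it, along the tool's axes as they then stand; what a row does not reach is not made up. A row lasts 1/10 s, in which the tool goes at most 50 mm and 8.59 degrees, less where a joint would pass 70% of its speed; a pose out of reach is approached as far as the arm can. A call is refused whole if a number of a shift passes 50 or a number of a turn 0.15, either way. A call with a gripper value outside its range is refused whole. OPENING is the opening, from -1 (shut) to 1 (fully open), set as the call begins (- or left out, the last holds). The fingers move at their own pace and stop on an object; the grip force is fixed at half the most. Time passes only in rows, so rows that do not move let the fingers close. It gives the time, the measured TCP pose, the force, the opening and the grip force at its end, in the units of the state.
- env.observe(): the state, without advancing time (a new reading comes with each control period).
- env.capture(name): name is "scene" or "top" or "wrist"; returns (picture, depth): 400x640x3 uint8, blue, green, red; 400x640 float32, m along the optical axis (not along the pixel's ray), 0 where there is no reading.
- env.camera_info(name): a dict with "camera_matrix" (3x3 intrinsics, pixels), "distortion" ([k1, k2, p1, p2, k3] as OpenCV has them; the pictures are not rectified), "rvec" (rotation vector, rad) and "tvec" (3), from world to camera coordinates, as OpenCV has them. Camera axes: x right, y down, z forward; pixel columns grow to the right and rows downward; lengths in m; the calibration is good to about 2 mm. A picture is of the moment at which its call begins: read the wrist's pose just before it. camera_info takes no time and is no camera call; for the wrist camera it gives the pose at the moment of the call.
- env.hand_in(): hands the job in; it is judged then, once.
The state is a dict: "clock": time; "q": joint angles; "qvel": joint speeds; "effort": joint torques, N m; "tool_pos": TCP position; "ee_rot": TCP orientation; "force": force on the tool from outside, world axes, zero at the start; "moment": the same for the moment, N m; "opening": finger opening in m; "grasp_force": force on a finger pad.
Only numpy, scipy, OpenCV 4.12 (cv2) and the standard library are available. Lean on these libraries where they do the work, as an engineer would, in place of code of your own. Each camera call takes 0.05 s, during which the arm holds its last target. There are 200 camera calls.

## Working session

There is one attempt and no reset: what is moved stays moved. The work goes in short steps, Python scripts to look and compute and a shell command to move; the robot and the scene stay as the last step left them, time stands still between calls to the robot, and variables do not carry over. Pictures are saved under pics/ and viewed, at most 14 in all, crops included, and the job is handed in when it is done.

```bash
mkdir -p pics; ls; python3 - <<'E'
from cell import env
import cv2
s=env.observe();print(s)
for n in("scene","top"):
    p,d=env.capture(n);cv2.imwrite(f"pics/{n}0.png",p);i=env.camera_info(n);print(n,i)
E
```

```text
pics
{'clock': 0.0, 'q': array([-1.06774084,  0.50187057, -0.42681441,  1.55147689,  0.22078819,
        1.13826886, -0.21032329]), 'qvel': array([-3.99126734e-04, -6.50642790e-04, -6.32455015e-04, -1.57933092e-04,
        7.02400795e-04,  1.06718629e-04,  3.78486080e-05]), 'effort': array([ 6.65088792e-04, -5.66576242e+01, -5.81611499e+00, -2.79112476e+01,
       -6.86942646e-02,  3.05149506e-02,  1.64776143e-04]), 'tool_pos': array([0.15427423, 0.63071736, 0.23665493]), 'ee_rot': array([-1.65468184e-04,  1.19614442e-01,  9.92819933e-01, -9.69244654e-04]), 'force': array([-0.61225822, -0.13031573,  0.90692315]), 'moment': array([ 0.03111841,  0.01385118, -0.03998325]), 'grasp_force': 0.0, 'opening': 0.09164254673749787}
scene {'camera_matrix': array([[367.87683702,   0.        , 320.62610243],
       [  0.        , 367.87683702, 196.14935387],
       [  0.        ,   0.        ,   1.        ]]), 'distortion': array([-0.07680548,  0.        ,  0.        ,  0.        ,  0.        ]), 'rvec': array([ 2.34415788,  0.85840263, -0.31523539]), 'tvec': array([-0.38790118, -0.25168904,  1.21313822])}
top {'camera_matrix': array([[410.4404503 ,   0.        , 318.61172649],
       [  0.        , 410.4404503 , 186.38886308],
       [  0.        ,   0.        ,   1.        ]]), 'distortion': array([-0.07067248,  0.        ,  0.        ,  0.        ,  0.        ]), 'rvec': array([ 2.17002965, -2.11672042,  0.11259014]), 'tvec': array([-0.02458701,  0.55066057,  0.88247842])}
```

View pics/top0.png

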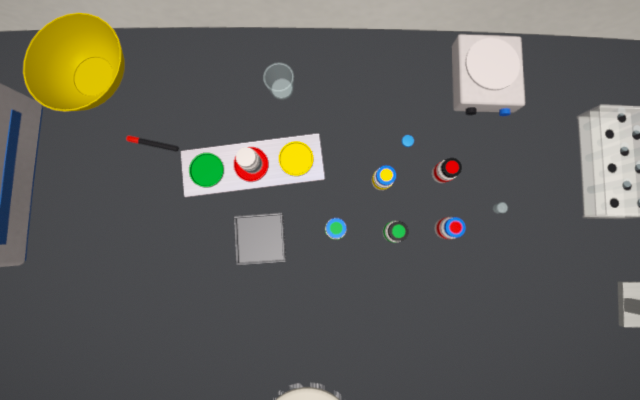

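View pics/scene0.png

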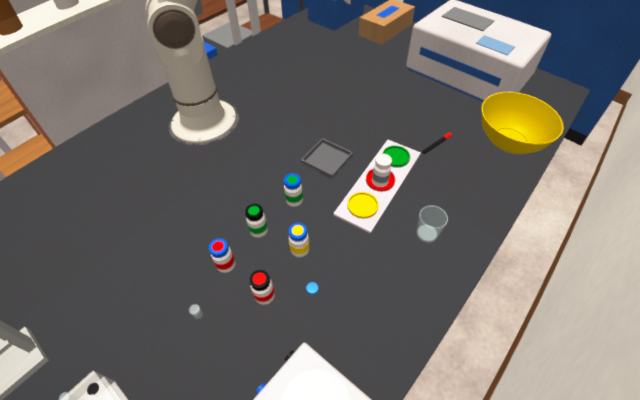

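The top view shows green, red and yellow dishes at (207,170), (251,164) and (296,159), with the white-capped bottle in the red dish. The tray is at (260,239). Blue caps: yellow dot (385,175), green dot (336,229), red dot (456,227). Black caps: red dot (452,168), green dot (398,231). The scene view agrees.

```bash
cat > h.py <<'E'
from cell import env
import cv2, numpy as np
def ray(n,uv,z,info=None):
    i=info or env.camera_info(n);R,_=cv2.Rodrigues(i["rvec"]);t=np.array(i["tvec"])
    p=cv2.undistortPoints(np.array([[uv]],float),i["camera_matrix"],i["distortion"])[0,0]
    c=-R.T@t;d=R.T@np.array([p[0],p[1],1]);return c+d*(z-c[2])/d[2]
def blobs(img,lo,hi,amin=20):
    hsv=cv2.cvtColor(img,cv2.COLOR_BGR2HSV);m=cv2.inRange(hsv,np.array(lo),np.array(hi))
    n,_,st,c=cv2.connectedComponentsWithStats(m)
    return [(c[k],st[k]) for k in range(1,n) if st[k,4]>=amin]
E
python3 - <<'E'
from h import *
np.set_printoptions(precision=4,suppress=True)
C={"red":[(0,150,80),(6,255,255)],"yel":[(22,150,80),(34,255,255)],"grn":[(50,150,60),(80,255,255)],"blue":[(95,150,80),(125,255,255)],"white":[(0,0,150),(179,60,255)]}
for n in("scene","top"):
    img=cv2.imread(f"pics/{n}0.png")
    for k,(a,b) in C.items():
        for c,st in blobs(img,a,b,25):
            if st[4]<8000:print(n,k,c,st,ray(n,c,.084)[:2],ray(n,c,.022)[:2])
# tray and deck in top
img=cv2.imread("pics/top0.png");g=cv2.cvtColor(img,cv2.COLOR_BGR2GRAY)
for nm,(x0,y0,x1,y1),t,z in(("tray",(225,203,295,275),85,.02),("deck",(170,125,335,205),150,.01)):
    m=(g[y0:y1,x0:x1]>t).astype(np.uint8)
    p=cv2.findNonZero(m)+[x0,y0]
    r=cv2.minAreaRect(p.astype(np.int32));print(nm,r,[ray("top",q,z)[:2] for q in cv2.boxPoints(r)])
E
```

```text
scene red [447.5385 135.0513] [444 132   8   7  39] [0.6829 0.3539] [0.6619 0.4262]
scene red [379.8069 181.6738] [366 169  29  22 233] [0.6346 0.0854] [0.6095 0.134 ]
scene red [217.2979 245.9149] [213 243   9   7  47] [ 0.4656 -0.302 ] [ 0.4256 -0.2875]
scene red [225.6286 264.0381] [215 254  19  16 105] [ 0.5147 -0.3196] [ 0.479  -0.3066]
scene red [258.9299 278.0573] [252 272  15  13 157] [ 0.5935 -0.2956] [ 0.5647 -0.2805]
scene red [264.7444 296.6556] [254 288  20  14  90] [ 0.6324 -0.3166] [ 0.607  -0.3034]
scene yel [519.8118 122.0877] [ 481   92   83   62 3933] [0.8226 0.5495] [0.814  0.6391]
scene yel [362.5506 204.5136] [348 192  30  26 623] [ 0.6442 -0.001 ] [0.6199 0.0401]
scene yel [297.2973 229.7703] [292 226  11   9  74] [ 0.5732 -0.1549] [ 0.5426 -0.1274]
scene yel [299.2981 248.7981] [289 242  20  12 104] [ 0.6105 -0.1889] [ 0.5832 -0.1643]
scene grn [397.4386 155.1813] [384 146  25  20 342] [0.6174 0.1935] [0.5907 0.2517]
scene grn [291.8824 178.9804] [288 176   9   7  51] [ 0.4581 -0.0505] [ 0.4173 -0.0138]
scene grn [293.6986 198.1233] [286 194  16   8  73] [ 0.5
[... 5826 characters left out ...]
605] [ 0.4512 -0.1696]
top white [631.2145 290.0691] [623 282  17  18 275] [ 0.339  -0.6799] [ 0.3322 -0.7264]
top white [631.1584 319.552 ] [624 311  16  16 221] [ 0.2776 -0.6777] [ 0.2663 -0.724 ]
top white [306.9563 394.7242] [277 388  61  12 504] [0.1194 0.0003] [0.0968 0.0027]
tray ((258.9010009765625, 238.6142120361328), (50.514156341552734, 50.44291305541992), 85.91438293457031) [array([0.4824, 0.1847]), array([0.4936, 0.0702]), array([0.3813, 0.0581]), array([0.3698, 0.1709])]
deck ((251.3891143798828, 164.7534637451172), (46.41423034667969, 141.28536987304688), 82.81573486328125) [array([0.632 , 0.3236]), array([ 0.6806, -0.0068]), array([ 0.572 , -0.0231]), array([0.5231, 0.3018])]
```

```bash
cat >> h.py <<'E'
from scipy.spatial.transform import Rotation as Ro
def go(x,y,z):
    s=env.observe();q=s["ee_rot"];R=Ro.from_quat([q[1],q[2],q[3],q[0]])
    d=R.inv().apply(np.array([x,y,z])-s["tool_pos"])*1000
    print("t",round(s["clock"],2),"pos",s["tool_pos"].round(4),"tool delta mm",d.round(1),"open",round(s["opening"],4),"F",np.round(s["force"],1),"q",s["q"].round(2))
def cloud(n):
    i=env.camera_info(n);img,d=env.capture(n);R,_=cv2.Rodrigues(i["rvec"])
    v,u=np.nonzero(d>0);p=cv2.undistortPoints(np.stack([u,v],1).astype(float)[:,None],i["camera_matrix"],i["distortion"])[:,0]
    z=d[v,u];P=np.c_[p*z[:,None],z];return img,(P-i["tvec"])@R,u,v
def cap(n,zlo,zhi,x,y,r=.05):
    img,P,u,v=cloud(n);m=(P[:,2]>zlo)&(P[:,2]<zhi)&(np.hypot(P[:,0]-x,P[:,1]-y)<r)
    Q=P[m];return (Q[:,:2].max(0)+Q[:,:2].min(0))/2,cv2.minEnclosingCircle(Q[:,:2].astype(np.float32)),len(Q),np.median(Q[:,2])
E
python3 - <<'E'
from h import *
for n in("top","scene"):
    print(n,cap(n,.090,.108,.602,.147))
    print(cap(n,.076,.094,.4585,-.0503,.035))
R,_=0,0
go(.602,.147,.2)
E
```

```text
top (array([0.60351445, 0.14478845]), ((0.6037852764129639, 0.14505304396152496), 0.021169934421777725), 308, np.float64(0.09724259939165486))
(array([ 0.45910026, -0.04978703]), ((0.4584881663322449, -0.04995783418416977), 0.020867522805929184), 310, np.float64(0.08330639795943615))
scene (array([0.60340007, 0.143305  ]), ((0.6036489009857178, 0.14248748123645782), 0.02285916358232498), 174, np.float64(0.09789091409431455))
(array([ 0.45893841, -0.05323799]), ((0.45869961380958557, -0.05277453362941742), 0.0214171651750803), 186, np.float64(0.08429363344365265))
t 0.3 pos [0.1544 0.6312 0.2374] tool delta mm [-549.8 -364.    37.5] open 0.0921 F [-0.5  0.3 -0.9] q [-1.07  0.5  -0.43  1.55  0.22  1.14 -0.21]
```

```bash
python3 -m handwheel '[{"translation":[-15,-10,0],"twist":0},{"translation":[-35,-23,0],"twist":0},{"translation":[-35,-23,0],"twist":0},{"translation":[-35,-23,0],"twist":0},{"translation":[-35,-23,0],"twist":0},{"translation":[-35,-23,0],"twist":0},{"translation":[-35,-23,0],"twist":0},{"translation":[-35,-23,0],"twist":0},{"translation":[-35,-23,0],"twist":0},{"translation":[-35,-23,0],"twist":0},{"translation":[-35,-23,0],"twist":0},{"translation":[-35,-23,0],"twist":0},{"translation":[-35,-23,0],"twist":0},{"translation":[-35,-23,0],"twist":0},{"translation":[-35,-23,0],"twist":0},{"translation":[-35,-23,0],"twist":0},{"translation":[-10,-9,0],"twist":0},{"translation":[0,0,0],"twist":0},{"translation":[0,0,0],"twist":0}]' 1; python3 - <<'E'
from h import *
go(.6037,.1445,.051)
i=env.camera_info("wrist");p,d=env.capture("wrist");cv2.imwrite("pics/w1.png",p)
E
```

```text
clock: 2.2
tool_pos: [0.6011, 0.1477, 0.2376]
ee_rot: [-0.001, 0.12, 0.993, 0.0]
force: [-1.0, 0.8, 0.1]
opening: 0.0919
grasp_force: 0.0
t 2.2 pos [0.6011 0.1477 0.2376] tool delta mm [ -3.5  -2.6 186.6] open 0.0919 F [-1.   0.8  0.1] q [-0.14  0.42 -0.19  1.64  0.09  1.09  0.98]
```

View pics/w1.png

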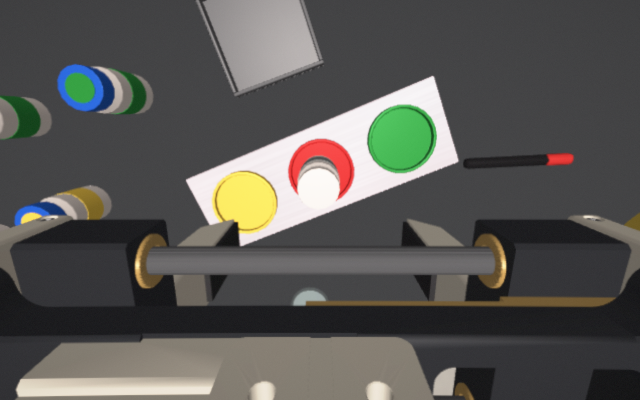

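The wrist view shows the white cap at (318,187) between the jaws, dishes at yellow (245,202), red (321,170) and green (402,138), and the tray at about (262,40).

```bash
python3 - <<'E'
from h import *
for nm,uv,z in(("cap",(318,187),.098),("yel",(245,202),.02),("grn",(402,138),.02)):print(nm,ray("wrist",uv,z))
img=cv2.imread("pics/w1.png")
for a,b in(((22,150,60),(34,255,255)),((50,150,60),(80,255,255))):
  for c,st in blobs(img,a,b,1500):print(c,st,ray("wrist",c,.018))
E
```

```text
cap [0.60144295 0.14730297 0.098     ]
yel [0.6169798  0.04797138 0.02      ]
grn [0.5844709  0.25449166 0.02      ]
[244.76506239 201.15365419] [ 213  172   64   60 2805] [0.61628759 0.04736788 0.018     ]
[401.88995502 138.3826087 ] [ 369  106   67   66 3335] [0.58516241 0.25477648 0.018     ]
```

```bash
python3 -m handwheel '[{"translation":[-4,-2,10],"twist":0},{"translation":[0,0,22],"twist":0},{"translation":[0,0,25],"twist":0},{"translation":[0,0,25],"twist":0},{"translation":[0,0,20],"twist":0},{"translation":[0,0,0],"twist":0},{"translation":[0,0,0],"twist":0}]' 1; python3 -c "
from h import *
go(.6037,.1445,.051)"
```

```text
clock: 2.95
tool_pos: [0.6049, 0.1453, 0.1355]
ee_rot: [-0.001, 0.119, 0.993, -0.0]
force: [0.9, 0.5, 0.3]
opening: 0.0919
grasp_force: 0.0
t 2.95 pos [0.6049 0.1453 0.1355] tool delta mm [ 0.9 -1.  84.5] open 0.0919 F [0.9 0.5 0.3] q [-0.15  0.54 -0.18  1.71  0.12  0.9   0.96]
```

```bash
python3 -m handwheel '[{"translation":[1,0,10],"twist":0},{"translation":[0,0,20],"twist":0},{"translation":[0,0,20],"twist":0},{"translation":[0,0,15],"twist":0},{"translation":[0,0,12],"twist":0},{"translation":[0,0,7],"twist":0},{"translation":[0,0,0],"twist":0},{"translation":[0,0,0],"twist":0}]' 1; python3 -m handwheel '[{"translation":[0,0,0],"twist":0},{"translation":[0,0,0],"twist":0},{"translation":[0,0,0],"twist":0},{"translation":[0,0,0],"twist":0},{"translation":[0,0,0],"twist":0},{"translation":[0,0,0],"twist":0},{"translation":[0,0,0],"twist":0},{"translation":[0,0,0],"twist":0}]' -1;  python3 -c "
from h import *
go(.432,.121,.15)"
```

```text
clock: 3.75
tool_pos: [0.6051, 0.1447, 0.0522]
ee_rot: [0.0, 0.12, 0.993, 0.0]
force: [1.1, 0.4, -0.1]
opening: 0.0919
grasp_force: 0.0
clock: 4.55
tool_pos: [0.6046, 0.1446, 0.0517]
ee_rot: [-0.0, 0.12, 0.993, 0.0]
force: [0.2, 1.0, 0.1]
opening: 0.045
grasp_force: 30.0
t 4.55 pos [0.6046 0.1446 0.0517] tool delta mm [162.1 -63.9 -98.3] open 0.045 F [0.2 1.  0.1] q [-0.16  0.65 -0.16  1.75  0.14  0.75  0.94]
```

```bash
python3 -m handwheel '[{"translation":[0,0,-5],"twist":0},{"translation":[0,0,-12],"twist":0},{"translation":[0,0,-20],"twist":0},{"translation":[0,0,-15],"twist":0},{"translation":[0,0,-8],"twist":0},{"translation":[8,-3,0],"twist":0},{"translation":[20,-8,0],"twist":0},{"translation":[25,-10,0],"twist":0},{"translation":[28,-11,0],"twist":0},{"translation":[28,-11,0],"twist":0},{"translation":[25,-10,0],"twist":0},{"translation":[18,-7,0],"twist":0},{"translation":[10,-4,0],"twist":0},{"translation":[0,0,0],"twist":0},{"translation":[0,0,0],"twist":0},{"translation":[0,0,0],"twist":0}]'; python3 - <<'E'
from h import *
go(.432,.121,.0425)
p,d=env.capture("top");cv2.imwrite("pics/t2.png",p)
E
```

```text
clock: 6.15
tool_pos: [0.4333, 0.1211, 0.1119]
ee_rot: [0.001, 0.12, 0.993, 0.0]
force: [0.3, 0.8, -1.4]
opening: 0.0453
grasp_force: 30.0
t 6.15 pos [0.4333 0.1211 0.1119] tool delta mm [ 1.3 -0.5 69.4] open 0.0453 F [ 0.3  0.8 -1.4] q [-0.15  0.31 -0.21  2.15  0.1   0.69  0.91]
```

View pics/t2.png

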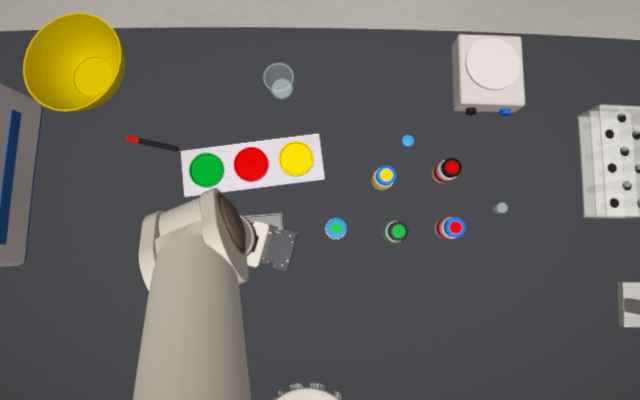

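The top view shows the arm over the tray with the red dish at (251,164) now empty. I'll lower the bottle into the tray.

```bash
python3 -m handwheel '[{"translation":[1,0,10],"twist":0},{"translation":[0,0,18],"twist":0},{"translation":[0,0,18],"twist":0},{"translation":[0,0,12],"twist":0},{"translation":[0,0,6],"twist":0},{"translation":[0,0,3],"twist":0},{"translation":[0,0,2],"twist":0},{"translation":[0,0,1],"twist":0},{"translation":[0,0,0],"twist":0},{"translation":[0,0,0],"twist":0}]'; python3 -c "
from h import *
go(.432,.121,.0415)"
```

```text
clock: 7.2
tool_pos: [0.4314, 0.1212, 0.0421]
ee_rot: [0.0, 0.12, 0.993, 0.0]
force: [0.5, -0.1, -0.4]
opening: 0.0454
grasp_force: 30.0
t 7.2 pos [0.4314 0.1212 0.0421] tool delta mm [-0.6 -0.   0.6] open 0.0454 F [ 0.5 -0.1 -0.4] q [-0.18  0.45 -0.18  2.18  0.15  0.52  0.86]
```

```bash
python3 -m handwheel '[{"translation":[0,0,0.5],"twist":0},{"translation":[0,0,0],"twist":0},{"translation":[0,0,0],"twist":0},{"translation":[0,0,0],"twist":0},{"translation":[0,0,0],"twist":0},{"translation":[0,0,0],"twist":0}]' 1 && python3 -m handwheel '[{"translation":[0,0,-8],"twist":0},{"translation":[0,0,-20],"twist":0},{"translation":[0,0,-30],"twist":0},{"translation":[0,0,-30],"twist":0},{"translation":[0,0,-30],"twist":0},{"translation":[0,0,-20],"twist":0},{"translation":[0,0,0],"twist":0},{"translation":[0,0,0],"twist":0}]';  python3 - <<'E'
from h import *
go(.4585,-.0503,.0375)
p,d=env.capture("wrist");cv2.imwrite("pics/w3.png",p)
E
```

```text
clock: 7.8
tool_pos: [0.4311, 0.1211, 0.0412]
ee_rot: [-0.0, 0.12, 0.993, 0.0]
force: [1.2, 0.1, 0.0]
opening: 0.0887
grasp_force: 0.0
clock: 8.6
tool_pos: [0.4312, 0.1211, 0.1797]
ee_rot: [0.001, 0.12, 0.993, 0.0]
force: [-0.1, 0.8, -0.3]
opening: 0.092
grasp_force: 0.0
t 8.6 pos [0.4312 0.1211 0.1797] tool delta mm [ -67.1 -160.   142.2] open 0.092 F [-0.1  0.8 -0.3] q [-0.13  0.19 -0.23  2.1   0.06  0.85  0.94]
```

View pics/w3.png

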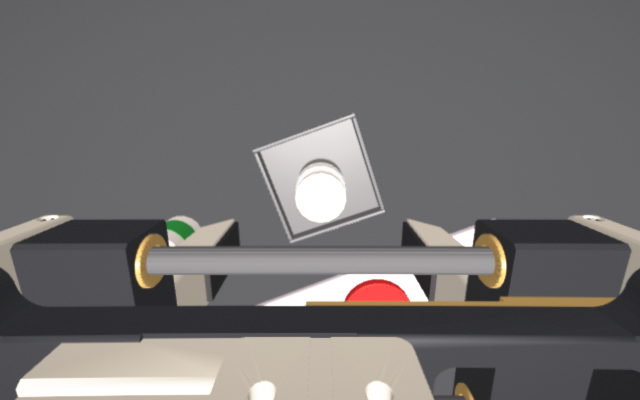

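The finished bottle stands upright in the tray, cap at (320,195). Next is the blue/green bottle.

```bash
python3 -m handwheel '[{"translation":[-5,-12,0],"twist":0},{"translation":[-12,-28,0],"twist":0},{"translation":[-14,-34,0],"twist":0},{"translation":[-14,-34,0],"twist":0},{"translation":[-12,-28,0],"twist":0},{"translation":[-7,-16,0],"twist":0},{"translation":[-3,-8,10],"twist":0},{"translation":[0,0,20],"twist":0},{"translation":[0,0,15],"twist":0},{"translation":[0,0,5],"twist":0},{"translation":[0,0,0],"twist":0},{"translation":[0,0,0],"twist":0},{"translation":[0,0,0],"twist":0}]'; python3 -c "
from h import *
go(.4585,-.0503,.0375)"
```

```text
clock: 9.95
tool_pos: [0.4587, -0.05, 0.1297]
ee_rot: [0.001, 0.119, 0.993, 0.0]
force: [-0.4, 0.6, 0.2]
opening: 0.0921
grasp_force: 0.0
t 9.95 pos [ 0.4587 -0.05    0.1297] tool delta mm [ 0.2 -0.4 92.2] open 0.0921 F [-0.4  0.6  0.2] q [ 0.13  0.29 -0.09  2.11  0.04  0.74  1.34]
```

```bash
python3 -m handwheel '[{"translation":[0,0,10],"twist":0},{"translation":[0,0,20],"twist":0},{"translation":[0,0,22],"twist":0},{"translation":[0,0,20],"twist":0},{"translation":[0,0,13],"twist":0},{"translation":[0,0,7],"twist":0},{"translation":[0,0,0],"twist":0},{"translation":[0,0,0],"twist":0}]' 1; python3 -m handwheel '[{"translation":[0,0,0],"twist":0},{"translation":[0,0,0],"twist":0},{"translation":[0,0,0],"twist":0},{"translation":[0,0,0],"twist":0},{"translation":[0,0,0],"twist":0},{"translation":[0,0,0],"twist":0},{"translation":[0,0,0],"twist":0},{"translation":[0,0,0],"twist":0}]' -1;  python3 -c "
from h import *
go(.587,.252,.15)"
```

```text
clock: 10.75
tool_pos: [0.4586, -0.0503, 0.0376]
ee_rot: [0.0, 0.12, 0.993, 0.0]
force: [0.7, -0.4, -0.2]
opening: 0.092
grasp_force: 0.0
clock: 11.55
tool_pos: [0.4582, -0.0502, 0.0372]
ee_rot: [-0.0, 0.12, 0.993, 0.0]
force: [0.3, 0.1, 0.5]
opening: 0.0455
grasp_force: 30.0
t 11.55 pos [ 0.4582 -0.0502  0.0372] tool delta mm [ -53.3  324.2 -112.8] open 0.0455 F [0.3 0.1 0.5] q [ 0.12  0.47 -0.08  2.16  0.07  0.52  1.32]
```

```bash
python3 -m handwheel '[{"translation":[0,0,-5],"twist":0},{"translation":[0,0,-14],"twist":0},{"translation":[0,0,-22],"twist":0},{"translation":[0,0,-25],"twist":0},{"translation":[0,0,-22],"twist":0},{"translation":[0,0,-14],"twist":0},{"translation":[-1,8,-8],"twist":0},{"translation":[-3,20,0],"twist":0},{"translation":[-5,30,0],"twist":0},{"translation":[-6,36,0],"twist":0},{"translation":[-6,36,0],"twist":0},{"translation":[-6,36,0],"twist":0},{"translation":[-6,36,0],"twist":0},{"translation":[-6,36,0],"twist":0},{"translation":[-5,34,0],"twist":0},{"translation":[-4,26,0],"twist":0},{"translation":[-3,17,0],"twist":0},{"translation":[-2,9,0],"twist":0},{"translation":[0,0,0],"twist":0},{"translation":[0,0,0],"twist":0}]'; python3 - <<'E'
from h import *
go(.587,.252,.052)
E
```

```text
clock: 13.55
tool_pos: [0.5861, 0.2509, 0.1466]
ee_rot: [-0.001, 0.12, 0.993, -0.001]
force: [-0.2, -0.6, -1.5]
opening: 0.0455
grasp_force: 30.0
t 13.55 pos [0.5861 0.2509 0.1466] tool delta mm [-0.7  1.5 94.6] open 0.0455 F [-0.2 -0.6 -1.5] q [-0.32  0.55 -0.17  1.67  0.11  0.94  0.8 ]
```

```bash
python3 -m handwheel '[{"translation":[0,1,10],"twist":0},{"translation":[0,0,20],"twist":0},{"translation":[0,0,22],"twist":0},{"translation":[0,0,18],"twist":0},{"translation":[0,0,12],"twist":0},{"translation":[0,0,6],"twist":0},{"translation":[0,0,4],"twist":0},{"translation":[0,0,2],"twist":0},{"translation":[0,0,0.5],"twist":0},{"translation":[0,0,0],"twist":0},{"translation":[0,0,0],"twist":0}]'; python3 -c "
from h import *
go(.587,.252,.0512)"
```

```text
clock: 14.65
tool_pos: [0.5872, 0.2531, 0.0533]
ee_rot: [0.0, 0.12, 0.993, 0.0]
force: [0.1, -0.3, -1.5]
opening: 0.0455
grasp_force: 30.0
t 14.65 pos [0.5872 0.2531 0.0533] tool delta mm [-0.1 -1.1  2.1] open 0.0455 F [ 0.1 -0.3 -1.5] q [-0.34  0.67 -0.16  1.71  0.14  0.78  0.77]
```

```bash
python3 -m handwheel '[{"translation":[0,0,1],"twist":0},{"translation":[0,0,1],"twist":0},{"translation":[0,0,0],"twist":0},{"translation":[0,0,0],"twist":0}]'; python3 -m handwheel '[{"translation":[0,0,0],"twist":0},{"translation":[0,0,0],"twist":0},{"translation":[0,0,0],"twist":0},{"translation":[0,0,0],"twist":0},{"translation":[0,0,0],"twist":0},{"translation":[0,0,0],"twist":0}]' 1 && python3 -m handwheel '[{"translation":[0,0,-8],"twist":0},{"translation":[0,0,-20],"twist":0},{"translation":[0,0,-30],"twist":0},{"translation":[0,0,-30],"twist":0},{"translation":[0,0,-22],"twist":0},{"translation":[0,0,-10],"twist":0},{"translation":[0,0,0],"twist":0},{"translation":[0,0,0],"twist":0}]';  python3 - <<'E'
from h import *
go(.5735,-.1545,.0375)
p,d=env.capture("wrist");cv2.imwrite("pics/w4.png",p)
E
```

```text
clock: 15.05
tool_pos: [0.5871, 0.253, 0.0513]
ee_rot: [0.0, 0.12, 0.993, 0.0]
force: [-2.3, -0.5, 3.6]
opening: 0.0457
grasp_force: 30.0
clock: 15.65
tool_pos: [0.5868, 0.2529, 0.0506]
ee_rot: [-0.0, 0.12, 0.993, 0.0]
force: [-0.5, -0.0, 0.3]
opening: 0.0885
grasp_force: 0.0
clock: 16.45
tool_pos: [0.5863, 0.2526, 0.1699]
ee_rot: [-0.0, 0.12, 0.993, -0.0]
force: [0.3, -0.4, -0.2]
opening: 0.0922
grasp_force: 0.0
t 16.45 pos [0.5863 0.2526 0.1699] tool delta mm [ -84.4 -398.4  132.6] open 0.0922 F [ 0.3 -0.4 -0.2] q [-0.32  0.52 -0.18  1.65  0.11  0.98  0.8 ]
```

View pics/w4.png

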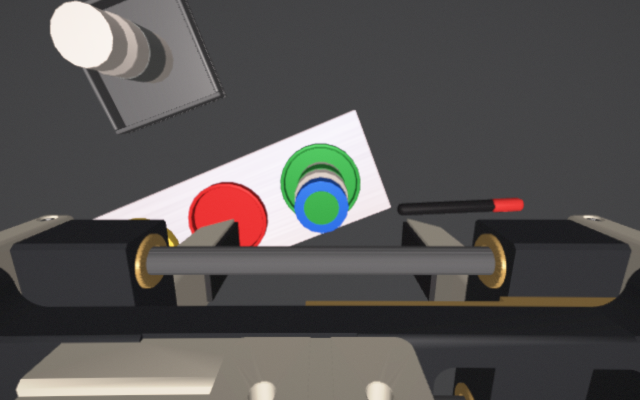

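The blue/green bottle stands centred in the green dish, cap at (320,207). Next is the blue/yellow bottle.

```bash
python3 -m handwheel '[{"translation":[-2,-10,0],"twist":0},{"translation":[-5,-24,0],"twist":0},{"translation":[-8,-38,0],"twist":0},{"translation":[-9,-42,0],"twist":0},{"translation":[-9,-42,0],"twist":0},{"translation":[-9,-42,0],"twist":0},{"translation":[-9,-42,0],"twist":0},{"translation":[-9,-42,0],"twist":0},{"translation":[-8,-40,0],"twist":0},{"translation":[-7,-34,0],"twist":0},{"translation":[-5,-24,0],"twist":0},{"translation":[-4,-18,8],"twist":0},{"translation":[0,0,18],"twist":0},{"translation":[0,0,12],"twist":0},{"translation":[0,0,0],"twist":0},{"translation":[0,0,0],"twist":0},{"translation":[0,0,0],"twist":0}]'; python3 -c "
from h import *
go(.5735,-.1545,.0375)"
```

```text
clock: 18.2
tool_pos: [0.5744, -0.1531, 0.1332]
ee_rot: [0.0, 0.119, 0.993, 0.0]
force: [0.3, 0.6, 0.2]
opening: 0.0916
grasp_force: 0.0
t 18.2 pos [ 0.5744 -0.1531  0.1332] tool delta mm [ 0.6 -1.6 95.7] open 0.0916 F [0.3 0.6 0.2] q [ 0.27  0.49 -0.08  1.79  0.05  0.86  1.51]
```

```bash
python3 -m handwheel '[{"translation":[0.5,-1.5,10],"twist":0},{"translation":[0,0,20],"twist":0},{"translation":[0,0,23],"twist":0},{"translation":[0,0,21],"twist":0},{"translation":[0,0,14],"twist":0},{"translation":[0,0,7],"twist":0},{"translation":[0,0,0],"twist":0},{"translation":[0,0,0],"twist":0}]' 1; python3 -m handwheel '[{"translation":[0,0,0],"twist":0},{"translation":[0,0,0],"twist":0},{"translation":[0,0,0],"twist":0},{"translation":[0,0,0],"twist":0},{"translation":[0,0,0],"twist":0},{"translation":[0,0,0],"twist":0},{"translation":[0,0,0],"twist":0},{"translation":[0,0,0],"twist":0}]' -1;  python3 -c "
from h import *
go(.6175,.0445,.145)"
```

```text
clock: 19.0
tool_pos: [0.5736, -0.1551, 0.0383]
ee_rot: [0.0, 0.12, 0.993, -0.0]
force: [0.3, -0.9, 0.1]
opening: 0.0919
grasp_force: 0.0
clock: 19.8
tool_pos: [0.5731, -0.155, 0.0377]
ee_rot: [-0.0, 0.12, 0.993, 0.0]
force: [0.2, -0.5, 0.6]
opening: 0.0453
grasp_force: 30.0
t 19.8 pos [ 0.5731 -0.155   0.0377] tool delta mm [   4.2  204.3 -107.2] open 0.0453 F [ 0.2 -0.5  0.6] q [ 0.27  0.63 -0.07  1.83  0.06  0.68  1.5 ]
```

```bash
python3 -m handwheel '[{"translation":[0,0,-5],"twist":0},{"translation":[0,0,-14],"twist":0},{"translation":[0,0,-22],"twist":0},{"translation":[0,0,-25],"twist":0},{"translation":[0,0,-20],"twist":0},{"translation":[0,0,-10],"twist":0},{"translation":[0,8,-5],"twist":0},{"translation":[0,20,0],"twist":0},{"translation":[1,30,0],"twist":0},{"translation":[1,33,0],"twist":0},{"translation":[1,33,0],"twist":0},{"translation":[1,32,0],"twist":0},{"translation":[0,24,0],"twist":0},{"translation":[0,16,0],"twist":0},{"translation":[0,8,0],"twist":0},{"translation":[0,0,0],"twist":0},{"translation":[0,0,0],"twist":0},{"translation":[0,0,0],"twist":0}]'; python3 - <<'E'
from h import *
go(.6175,.0445,.0517)
E
```

```text
clock: 21.6
tool_pos: [0.6174, 0.0419, 0.1386]
ee_rot: [-0.0, 0.121, 0.993, -0.001]
force: [-0.2, 0.1, -1.4]
opening: 0.0453
grasp_force: 30.0
t 21.6 pos [0.6174 0.0419 0.1386] tool delta mm [ 0.5  2.7 86.9] open 0.0453 F [-0.2  0.1 -1.4] q [-0.03  0.52 -0.11  1.72  0.07  0.9   1.16]
```

```bash
python3 -m handwheel '[{"translation":[0,2,8],"twist":0},{"translation":[0,0,18],"twist":0},{"translation":[0,0,20],"twist":0},{"translation":[0,0,17],"twist":0},{"translation":[0,0,11],"twist":0},{"translation":[0,0,6],"twist":0},{"translation":[0,0,4],"twist":0},{"translation":[0,0,2],"twist":0},{"translation":[0,0,0],"twist":0},{"translation":[0,0,0],"twist":0}]'; python3 -c "
from h import *
go(.6175,.0445,.0517)"
```

```text
clock: 22.6
tool_pos: [0.6186, 0.0461, 0.0533]
ee_rot: [0.001, 0.12, 0.993, 0.0]
force: [0.3, -0.1, -2.2]
opening: 0.0453
grasp_force: 30.0
t 22.6 pos [0.6186 0.0461 0.0533] tool delta mm [ 0.7 -1.8  1.6] open 0.0453 F [ 0.3 -0.1 -2.2] q [-0.04  0.64 -0.1   1.76  0.09  0.75  1.14]
```

```bash
python3 -m handwheel '[{"translation":[0,0,1],"twist":0},{"translation":[0,0,0.5],"twist":0},{"translation":[0,0,0],"twist":0},{"translation":[0,0,0],"twist":0}]'; python3 -m handwheel '[{"translation":[0,0,0],"twist":0},{"translation":[0,0,0],"twist":0},{"translation":[0,0,0],"twist":0},{"translation":[0,0,0],"twist":0},{"translation":[0,0,0],"twist":0},{"translation":[0,0,0],"twist":0}]' 1 && python3 -m handwheel '[{"translation":[0,0,-8],"twist":0},{"translation":[0,0,-20],"twist":0},{"translation":[0,0,-30],"twist":0},{"translation":[0,0,-30],"twist":0},{"translation":[0,0,-22],"twist":0},{"translation":[0,0,-10],"twist":0},{"translation":[0,0,0],"twist":0},{"translation":[0,0,0],"twist":0}]';  python3 - <<'E'
from h import *
go(.466,-.301,.0375)
p,d=env.capture("wrist");cv2.imwrite("pics/w5.png",p)
E
```

```text
clock: 23.0
tool_pos: [0.6184, 0.0461, 0.0517]
ee_rot: [0.0, 0.12, 0.993, 0.0]
force: [-0.1, -0.5, 3.4]
opening: 0.0453
grasp_force: 30.0
clock: 23.6
tool_pos: [0.618, 0.046, 0.0511]
ee_rot: [-0.0, 0.12, 0.993, 0.0]
force: [0.2, -0.3, -0.5]
opening: 0.0887
grasp_force: 0.0
clock: 24.4
tool_pos: [0.6175, 0.0459, 0.1705]
ee_rot: [-0.001, 0.12, 0.993, -0.0]
force: [0.2, -0.5, -0.7]
opening: 0.0919
grasp_force: 0.0
t 24.4 pos [0.6175 0.0459 0.1705] tool delta mm [  64.6 -372.9  133.2] open 0.0919 F [ 0.2 -0.5 -0.7] q [-0.03  0.49 -0.12  1.7   0.07  0.96  1.16]
```

View pics/w5.png

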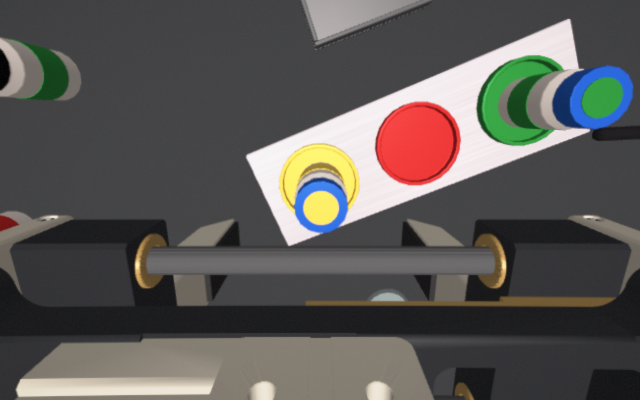

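The blue/yellow bottle stands in the yellow dish, cap at (321,207), and the red dish is empty. Last is the blue/red bottle.

```bash
python3 -m handwheel '[{"translation":[2,-10,0],"twist":0},{"translation":[4,-24,0],"twist":0},{"translation":[6,-36,0],"twist":0},{"translation":[7,-40,0],"twist":0},{"translation":[7,-40,0],"twist":0},{"translation":[7,-40,0],"twist":0},{"translation":[7,-40,0],"twist":0},{"translation":[7,-40,0],"twist":0},{"translation":[6,-38,0],"twist":0},{"translation":[5,-32,0],"twist":0},{"translation":[4,-20,0],"twist":0},{"translation":[2,-13,8],"twist":0},{"translation":[0,0,18],"twist":0},{"translation":[0,0,12],"twist":0},{"translation":[0,0,0],"twist":0},{"translation":[0,0,0],"twist":0},{"translation":[0,0,0],"twist":0}]'; python3 -c "
from h import *
go(.466,-.3005,.0375)"
```

```text
clock: 26.15
tool_pos: [0.468, -0.3007, 0.1336]
ee_rot: [0.0, 0.119, 0.993, -0.0]
force: [-0.2, -0.4, 1.0]
opening: 0.0915
grasp_force: 0.0
t 26.15 pos [ 0.468  -0.3007  0.1336] tool delta mm [ 2.1 -0.3 96.1] open 0.0915 F [-0.2 -0.4  1. ] q [ 0.53  0.43 -0.01  1.89  0.    0.82  1.85]
```

```bash
python3 -m handwheel '[{"translation":[2,0,10],"twist":0},{"translation":[0,0,20],"twist":0},{"translation":[0,0,23],"twist":0},{"translation":[0,0,21],"twist":0},{"translation":[0,0,14],"twist":0},{"translation":[0,0,7],"twist":0},{"translation":[0,0,0],"twist":0},{"translation":[0,0,0],"twist":0}]' 1; python3 -m handwheel '[{"translation":[0,0,0],"twist":0},{"translation":[0,0,0],"twist":0},{"translation":[0,0,0],"twist":0},{"translation":[0,0,0],"twist":0},{"translation":[0,0,0],"twist":0},{"translation":[0,0,0],"twist":0},{"translation":[0,0,0],"twist":0},{"translation":[0,0,0],"twist":0}]' -1;  python3 -c "
from h import *
go(.602,.149,.18)"
```

```text
clock: 26.95
tool_pos: [0.4659, -0.3009, 0.0387]
ee_rot: [0.0, 0.12, 0.993, -0.0]
force: [0.6, 0.1, 0.2]
opening: 0.0922
grasp_force: 0.0
clock: 27.75
tool_pos: [0.4654, -0.3006, 0.0382]
ee_rot: [-0.0, 0.12, 0.993, 0.0]
force: [-0.1, 0.2, 0.9]
opening: 0.045
grasp_force: 30.0
t 27.75 pos [ 0.4654 -0.3006  0.0382] tool delta mm [ -25.9  469.2 -141.8] open 0.045 F [-0.1  0.2  0.9] q [ 0.53  0.58 -0.01  1.93  0.01  0.63  1.85]
```

```bash
python3 -m handwheel '[{"translation":[0,0,-5],"twist":0},{"translation":[0,0,-14],"twist":0},{"translation":[0,0,-24],"twist":0},{"translation":[0,0,-30],"twist":0},{"translation":[0,0,-30],"twist":0},{"translation":[0,0,-22],"twist":0},{"translation":[0,0,-13],"twist":0},{"translation":[0,0,-4],"twist":0},{"translation":[0,0,0],"twist":0}]' && python3 -m handwheel '[{"translation":[0,8,0],"twist":0},{"translation":[-1,18,0],"twist":0},{"translation":[-2,28,0],"twist":0},{"translation":[-2,36,0],"twist":0},{"translation":[-2,38,0],"twist":0},{"translation":[-2,38,0],"twist":0},{"translation":[-2,38,0],"twist":0},{"translation":[-2,38,0],"twist":0},{"translation":[-2,38,0],"twist":0},{"translation":[-2,38,0],"twist":0},{"translation":[-2,38,0],"twist":0},{"translation":[-2,36,0],"twist":0},{"translation":[-2,32,0],"twist":0},{"translation":[-2,24,0],"twist":0},{"translation":[-1,15,0],"twist":0},{"translation":[0,6,0],"twist":0},{"translation":[0,0,0],"twist":0},{"translation":[0,0,0],"twist":0},{"translation":[0,0,0],"twist":0}]'; python3 - <<'E'
from h import *
go(.602,.149,.052)
E
```

```text
clock: 28.65
tool_pos: [0.4654, -0.3006, 0.1805]
ee_rot: [0.0, 0.12, 0.993, -0.0]
force: [-0.1, 0.7, -2.1]
opening: 0.0455
grasp_force: 30.0
clock: 30.55
tool_pos: [0.6019, 0.1468, 0.1801]
ee_rot: [-0.0, 0.121, 0.993, -0.001]
force: [0.3, 0.7, -0.8]
opening: 0.0454
grasp_force: 30.0
t 30.55 pos [0.6019 0.1468 0.1801] tool delta mm [  0.5   2.3 128.1] open 0.0454 F [ 0.3  0.7 -0.8] q [-0.16  0.48 -0.17  1.69  0.09  0.98  0.97]
```

```bash
python3 -m handwheel '[{"translation":[0,2,8],"twist":0},{"translation":[0,0,20],"twist":0},{"translation":[0,0,25],"twist":0},{"translation":[0,0,25],"twist":0},{"translation":[0,0,20],"twist":0},{"translation":[0,0,13],"twist":0},{"translation":[0,0,8],"twist":0},{"translation":[0,0,5],"twist":0},{"translation":[0,0,3],"twist":0},{"translation":[0,0,0],"twist":0},{"translation":[0,0,0],"twist":0}]'; python3 -c "
from h import *
go(.602,.149,.0522)"
```

```text
clock: 31.65
tool_pos: [0.6031, 0.1509, 0.0539]
ee_rot: [0.001, 0.12, 0.993, 0.0]
force: [-0.2, -0.1, -0.9]
opening: 0.0452
grasp_force: 30.0
t 31.65 pos [0.6031 0.1509 0.0539] tool delta mm [ 0.6 -2.1  1.7] open 0.0452 F [-0.2 -0.1 -0.9] q [-0.18  0.64 -0.15  1.75  0.13  0.75  0.94]
```

```bash
python3 -m handwheel '[{"translation":[0,0,1],"twist":0},{"translation":[0,0,0.5],"twist":0},{"translation":[0,0,0],"twist":0},{"translation":[0,0,0],"twist":0}]'; python3 -m handwheel '[{"translation":[0,0,0],"twist":0},{"translation":[0,0,0],"twist":0},{"translation":[0,0,0],"twist":0},{"translation":[0,0,0],"twist":0},{"translation":[0,0,0],"twist":0},{"translation":[0,0,0],"twist":0}]' 1 && python3 -m handwheel '[{"translation":[0,0,-8],"twist":0},{"translation":[0,0,-20],"twist":0},{"translation":[0,0,-30],"twist":0},{"translation":[0,0,-30],"twist":0},{"translation":[0,0,-30],"twist":0},{"translation":[0,0,-30],"twist":0},{"translation":[0,0,-20],"twist":0},{"translation":[0,0,0],"twist":0},{"translation":[0,0,0],"twist":0}]';  python3 - <<'E'
from h import *
a,d=env.capture("wrist");b,d=env.capture("scene");cv2.imwrite("pics/end.png",np.vstack([a[:240,:],b[100:340]]))
E
```

```text
clock: 32.05
tool_pos: [0.6029, 0.1508, 0.0522]
ee_rot: [0.0, 0.12, 0.993, 0.0]
force: [0.0, -0.1, 2.2]
opening: 0.0454
grasp_force: 30.0
clock: 32.65
tool_pos: [0.6025, 0.1507, 0.0517]
ee_rot: [-0.0, 0.12, 0.993, 0.0]
force: [0.2, 1.0, -0.2]
opening: 0.0885
grasp_force: 0.0
clock: 33.55
tool_pos: [0.6026, 0.1507, 0.2203]
ee_rot: [0.001, 0.12, 0.993, 0.0]
force: [0.5, -0.7, -0.6]
opening: 0.0921
grasp_force: 0.0
```

View pics/end.png

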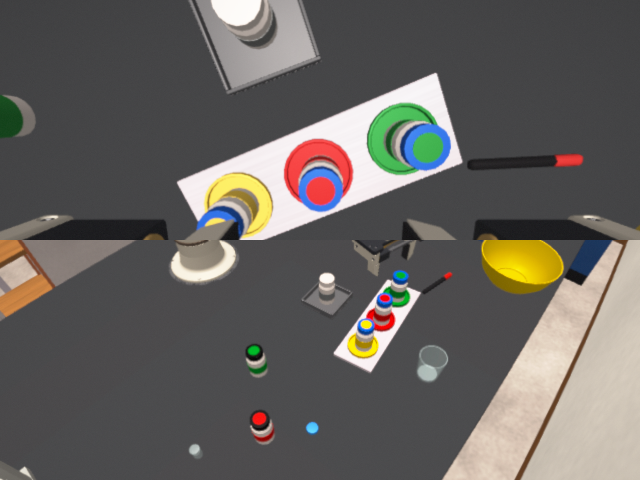

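In both views the three blue-capped bottles stand in their matching dishes: caps at (220,222), (320,190) and (425,147) in the wrist view. The white-capped one stands in the tray, and the black-capped ones are unmoved.

```bash
python3 -c "
from cell import env
print(env.hand_in())"
```

```text
the job is handed in; nothing more can be done
None
```

The job is done and handed in: the finished bottle went into the return tray first, then each blue-capped bottle into its matching dish, all upright and released at about 34 s, with the black-capped bottles untouched; no verdict came back.

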